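Index the drilling dial to the mushroom plug

TASK

On the bench index table, work the ratchet lever back and forth until the mushroom-shaped steel plug stands at the fixed pointer, then stop and let go of the lever. Turn the dial by its lever only: do not touch the dial or the plug.

Things in the scene. Friction and masses are not known exactly. Their poses are not given: they have to be found in the camera images.
- plug: Steel mushroom-shaped plug standing in a socket of the dial: stem 20 mm across, 30 mm tall, under a round head 31 mm across and 12 mm thick; origin at the centre of its underside, z up. It starts 2, 3 or 4 teeth clockwise (seen from above) of the pointer. The sockets beside it hold a slim pin (10 mm thick) and a square piece (20 mm), also steel.
- dial: Round steel dial, 176 mm across (196 over its 12 saw teeth), with 12 sockets, one per 30 degrees, centred 68 mm from the middle. Origin on its upright turning axis at its top face, 46 mm above the bench. Spring pawls let it turn only counter-clockwise seen from above, one tooth (30 degrees) per lever stroke. All on and around it is lower than 97 mm above the bench; its 252 mm grey base is fixed.
- station (a point): The socket place at the fixed pointer, 68 mm from the dial's axis, level with the dial's top face: the plug's underside centre must come here. The pointer is a steel arrow on a post 90 mm tall just outside the dial, pointing radially inwards; it does not turn.
- lever_handle (a point): Top centre of the lever's upright black handle, 22 mm thick, free from 30 to 80 mm above the bench, 175 mm from the dial's axis, about which it swings. It starts at rest, held by a spring; a stroke is 40 degrees counter-clockwise from above, to a stop (about 8 N; the tooth clicks by 35). Let go, it springs back; it must return to within 3 degrees of rest to catch the next tooth.
Things that resemble listed ones, but are neither listed nor needed, are in the scene too. What is shaped like the plug but blue or brown is not meant.

How it is judged:
By the outcome, as a careful person would: the job done as asked, in the order asked, and still so for the second after the job is handed in, with the robot touching nothing.
It also fails if it takes over 64 s, if anything falls off the work surface, if the arm or the gripper's body presses on something with over 40 N, if the wrist force passes 120 N, or if a joint passes its speed limit or range.

ROBOT

A 6-joint arm with a two-finger parallel gripper is mounted at the origin on the work surface. World frame = base frame: x ahead of the robot, y to its left, z up, the work surface at z = 0. Lengths are in m, angles in rad, forces in N, time in s.
With the tool pointing down it reaches from about 0.3 to 0.775 m from the base axis. Payload 14.6 kg.
Tool frame: the origin (TCP) lies on the centre line of the jaws, within the pads' length; the fingertips stand 19 mm ahead of it and the grasp point (between the pads) is the TCP (ctrl.tip_reach is the distance from the TCP to the fingertips, in m); x points along the fingers, y is the direction in which the jaws open and shut, and the axes are right-handed (so a half turn about x gives the same grasp; the last joint's range is limited). The gripper opens to 94 mm and grips with 3 to 60 N. Pads are 16 mm wide; open, the fingers measure 119 mm over their backs; the gripper's body (75 mm by 177 mm) begins 78 mm behind the grasp point.
Start: joints at [-1.292, 0.3, 1.521, -0, 1.321, -0.067], TCP at [0.186, -0.517, 0.224] pointing down, gripper open.
Joint ranges: [-3.03, 3.03], [-0.79, 2.21], [0.23, 2.52], [-1.04, 4.18], [0, 3.07], [-2.55, 2.55]. Speed limits (rad/s): [2.22, 2.22, 2.57, 3.14, 3.14, 3.14].

INTERFACE

Orientations are given as [roll, pitch, yaw] about the fixed x, y, z axes, in that order (R = Rz(yaw) Ry(pitch) Rx(roll)).
In Python, from station import ctrl, optics, models gives the robot as it stands. The module is installed in compiled form; this text tells all that it offers.
- The arm moves only by the tool arm_command, never from a script. Its argument "deltas" is a list of rows, each an object with "translation": the shift along the tool's x, y, z in units of 25 mm (1.0 is 25 mm), a list of three; "turn": the turn, a rotation vector about the tool's x, y, z in units of 5 degrees (1.0 is 5 degrees), a list of three. In form: [{"translation": [x, y, z], "turn": [rx, ry, rz]}, ...]. A call has 1 to 12 rows; each row is the pose to reach, as a shift and turn from the pose commanded when the call began, along the tool's axes at that moment; what a row does not reach only later rows make up. A row lasts 1/12 s, in which the tool goes at most 41.7 mm and 7.16 degrees, less where a joint would pass 70% of its speed; a pose out of reach is approached as far as the arm can. A call with a gripper value outside its range is refused whole. "gripper" is the finger opening in mm, from 0 to 94, set as the call begins (left out, the last holds). The fingers move at their own pace and stop on an object; "force" is the grip in N (left out, the last holds). Time passes only in rows, so rows that repeat a pose let the fingers close. It gives the time, the measured TCP pose, the force and the opening at its end, in the units of the state.
- ctrl.get_obs(): the state, without advancing time (a new reading comes with each control period).
- optics.camera(name): name is "scene" or "top" or "wrist"; returns the picture (384x512x3 uint8, red, green, blue); there is no depth.
- optics.get_calibration(name): a dict with "K" (3x3 intrinsics, pixels), "k1" (the pictures are not rectified: a ray, as slopes to the right and down, at radius r is drawn at 1 + k1 r^2 times it, then the intrinsics apply), "origin" and "orientation" of the camera in the world. Camera axes: x right, y down, z forward; pixel columns grow to the right and rows downward; lengths in m; the calibration is good to about 2 mm. A picture is of the moment at which its call begins: read the wrist's pose just before it. get_calibration takes no time and is no camera call; for the wrist camera it gives the pose at the moment of the call.
- ctrl.hand_in(): hands the job in, once; it reports no verdict.
Trained networks look in the newest picture that a camera, given by its name, has taken for a name from the list of things; names that differ only in an ending like _2 or _b are one class to them, and where a whole thing is asked for, a point or a joint stands for the part that bears it (a point fixed in the world has none). Each returns a list of dicts, best first, with "score" (0 to 1); they miss things now and then, are a little off and sometimes report something else, mostly with a low value. They report only what shows in the picture. A call takes as long as a camera call. They do not tell look-alikes from the thing itself.
- models.look_for(target, camera): "box" ([left, top, right, bottom] in pixels, round what is visible of it).
- models.cut_out(target, camera): "pixels" (384x512 bool, what is visible of it) and "box" ([left, top, right, bottom] in pixels, round what is visible of it).
- models.mark_of(target, camera): "at" ([column, row] in pixels: a listed point, or the origin of a listed thing).
The state is a dict: "time_s": time; "qpos": joint angles; "joint_vel": joint speeds; "tau": joint torques, N m; "ee_pos": TCP position; "eef_rot": TCP orientation; "force": force on the tool from outside, world axes, zero at the start; "moment": the same for the moment, N m; "grip_width": finger opening in m.
Only numpy, scipy, OpenCV 4.12 (cv2) and the standard library are available. Lean on these libraries where they do the work, as an engineer would, in place of code of your own. Each camera call takes 0.05 s, during which the arm holds its last target.

## Working session

There is one attempt and no reset: what is moved stays moved. The work goes in short steps, Python scripts to look and compute and a tool call to move; the robot and the scene stay as the last step left them, time stands still between calls to the robot, and variables do not carry over. Pictures are saved under pics/ and viewed, and the job is handed in when it is done.

Besides the shell and the picture viewer there is one more tool, called as name(argument=value, ...), one argument or row to a line, values as JSON. arm_command: Moves the arm, as the interface text tells. Its arguments: {"type":"object","properties":{"deltas":{"type":"array"},"gripper":{"type":"number"},"force":{"type":"number"}},"required":["deltas"]}

```bash
mkdir -p pics
python3 - <<'E'
from station import ctrl, optics, models
import cv2, numpy as np
o=ctrl.get_obs();print(o['time_s'],o['ee_pos'],o['eef_rot'])
for n in ['scene','top']:
    im=optics.camera(n);cv2.imwrite(f'pics/{n}0.png',im[:,:,::-1])
    c=optics.get_calibration(n);print(n,c)
    for t in ['lever_handle','plug','station','dial']:
        try: print(n,t,[(np.round(d['at']),round(d['score'],2)) for d in models.mark_of(t,n)][:4])
        except Exception as e: print(t,e)
E
```

```text
0.0 [ 0.18636758 -0.5172134   0.22388918] [-1.64440629  1.56966903  1.84302081]
scene {'K': array([[457.78000558,   0.        , 258.46252002],
       [  0.        , 457.78000558, 190.37351517],
       [  0.        ,   0.        ,   1.        ]]), 'k1': -0.018377166581171046, 'origin': array([ 0.99505868, -0.38950934,  0.52371203]), 'orientation': array([-2.22067123, -0.01683538,  0.70516274])}
scene lever_handle [(array([118., 181.]), 0.83)]
scene plug [(array([294., 292.]), 0.9), (array([339., 284.]), 0.74), (array([247., 196.]), 0.57)]
scene station [(array([263., 177.]), 0.97)]
scene dial [(array([225., 182.]), 0.64)]
top {'K': array([[362.6987895 ,   0.        , 250.31129173],
       [  0.        , 362.6987895 , 187.8582833 ],
       [  0.        ,   0.        ,   1.        ]]), 'k1': -0.05234148353725547, 'origin': array([0.47685695, 0.05970413, 0.72417532]), 'orientation': array([-2.88902474, -0.00511801, -1.63001677])}
top lever_handle [(array([327., 295.]), 0.69)]
top plug [(array([274., 142.]), 0.73), (array([250., 126.]), 0.62), (array([241., 218.]), 0.49)]
top station [(array([207., 230.]), 0.59)]
top dial [(array([238., 250.]), 0.78)]
```

View pics/scene0.png

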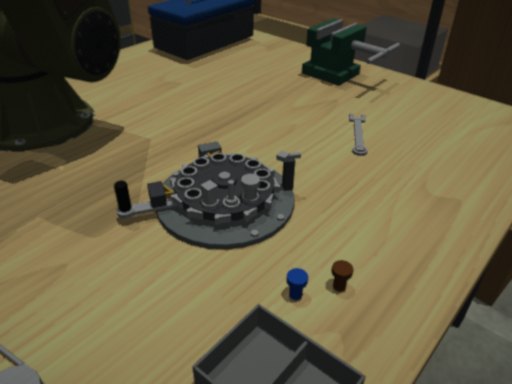

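View pics/top0.png

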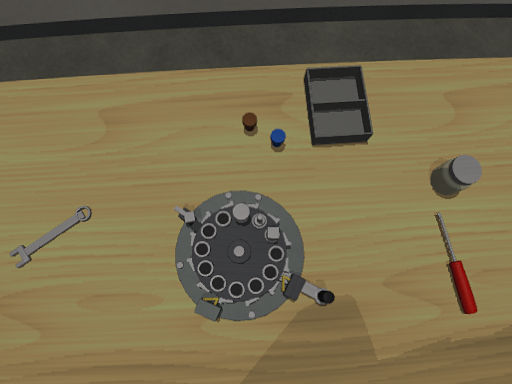

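```bash
cat > h.py <<'E'
from station import ctrl, optics, models
import cv2, numpy as np
from scipy.spatial.transform import Rotation as R
def ray(cal,px):
    K=cal['K'];d=(np.array(px,float)-[K[0,2],K[1,2]])/[K[0,0],K[1,1]]
    u=d.copy()
    for _ in range(20): u=d/(1+cal['k1']*(u@u))
    return R.from_euler('xyz',cal['orientation']).apply([u[0],u[1],1])
def atz(cal,px,z):
    r=ray(cal,px);o=cal['origin'];return o+r*(z-o[2])/r[2]
def proj(cal,P):
    v=R.from_euler('xyz',cal['orientation']).inv().apply(np.array(P)-cal['origin'])
    u=v[...,:2]/v[...,2:];u=u*(1+cal['k1']*(u**2).sum(-1,keepdims=True))
    return u*cal['K'][0,0]+[cal['K'][0,2],cal['K'][1,2]]
E
python3 - <<'E'
from h import *
t=optics.get_calibration('top');s=optics.get_calibration('scene')
c=atz(t,(238.5,251),.055);print('hub?',c, atz(s,(225,177),.055))
for n,px,z in [('dial',(238,250),.046),('handle',(327,296),.08),('plughead',(241,211.5),.077),('ptr',(188,217),.09),('slim',(260,219),.07),('sq',(273,233),.07),('station',(207,230),.046),('plugmark',(241,218),.046)]:
    print(n,atz(t,px,z))
for n,px,z in [('dial',(225,182),.046),('handle',(121,183),.08),('plughead',(250,180),.077),('ptr',(288,156),.09),('station',(263,177),.046)]:
    print('s',n,atz(s,px,z))
a=cv2.imread('pics/top0.png')[180:330,160:350];cv2.imwrite('pics/a.png',cv2.resize(a,None,fx=4,fy=4,interpolation=2))
a=cv2.imread('pics/scene0.png')[130:255,100:310];cv2.imwrite('pics/b.png',cv2.resize(a,None,fx=3.8,fy=3.8,interpolation=2))
E
```

```text
hub? [0.53142874 0.07464463 0.055     ] [0.53219502 0.07577814 0.055     ]
dial [0.53405012 0.07567507 0.046     ]
handle [ 0.44365452 -0.07348407  0.08      ]
plughead [0.60019107 0.06598063 0.077     ]
ptr [0.59323048 0.16009044 0.09      ]
slim [0.58563078 0.03220352 0.07      ]
sq [0.55871847 0.0104223  0.07      ]
station [0.57455113 0.13184699 0.046     ]
plugmark [0.59362552 0.06694299 0.046     ]
s dial [0.53379013 0.07375579 0.046     ]
s handle [ 0.44245373 -0.0735652   0.08      ]
s plughead [0.5907905  0.07536248 0.077     ]
s ptr [0.60500005 0.15940142 0.09      ]
s station [0.57409719 0.13004159 0.046     ]
```

View pics/a.png

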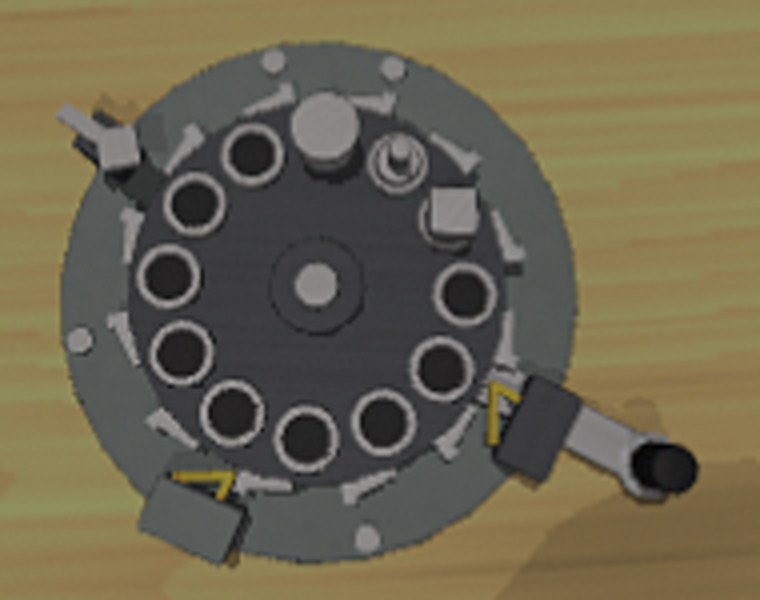

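View pics/b.png

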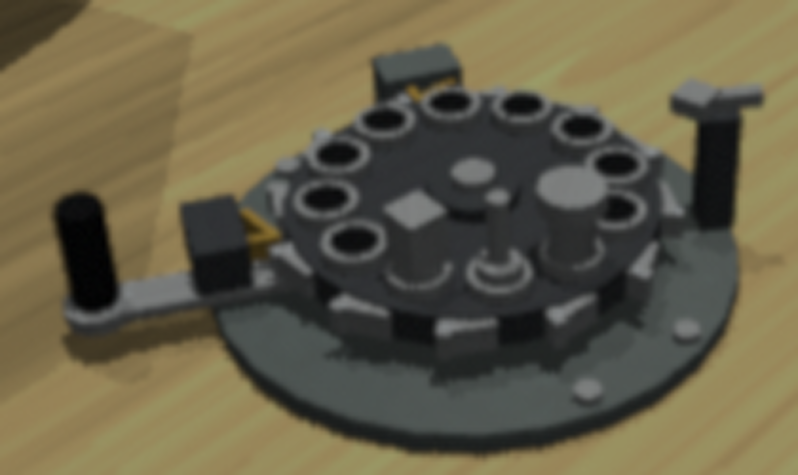

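Candidates in the top picture are the steel plug at (241,212), a blue one at (278,137) and a brown one at (250,121). Only the steel one fits: it has a round mushroom head and stands in the dial next to the slim pin (260,219) and the square piece (273,233). The enlarged crop confirms this. The plug is at about -7° and the pointer at about 54°, so it needs 2 strokes.

The plan is to straddle the handle loosely with the jaws and swing it on its arc.

```bash
cat >> h.py <<'E'
AX=np.array([.533,.0745])
def tgt(phi,z,r=.174,flip=1):
    p=np.radians(phi);u=np.array([np.cos(p),np.sin(p)]);t=np.array([-u[1],u[0]])*flip
    x=np.array([0,0,-1.]);y=np.array([t[0],t[1],0]);
    return np.r_[AX+r*u,z],R.from_matrix(np.c_[x,y,np.cross(x,y)])
def rows(start,tg):
    p0,R0=start
    for p,Rr in tg:
        print(np.round(R0.inv().apply(p-p0)/.025,2).tolist(),np.round(np.degrees((R0.inv()*Rr).as_rotvec())/5,2).tolist())
def now():
    o=ctrl.get_obs();return np.array(o['ee_pos']),R.from_euler('xyz',o['eef_rot'])
E
python3 - <<'E'
from h import *
s=now();print(s[1].as_matrix().round(3))
for f in(1,-1): rows(s,[tgt(-121.3,.2,flip=f)])
E
```

```text
[[-0.     0.339 -0.941]
 [ 0.    -0.941 -0.339]
 [-1.    -0.    -0.   ]]
[0.98, -13.21, -15.65] [-7.78, -0.0, 0.0]
[0.98, -13.21, -15.65] [28.22, 0.0, 0.0]
```

arm_command(
  deltas=[
    {"translation": [0,-6.6,-7.8],"turn": [-3.9,0,0]},
    {"translation": [0,-6.6,-7.8],"turn": [-3.9,0,0]},
    {"translation": [0,-6.6,-7.8],"turn": [-3.9,0,0]},
    {"translation": [0,-6.6,-7.8],"turn": [-3.9,0,0]},
    {"translation": [0,-6.6,-7.8],"turn": [-3.9,0,0]},
    {"translation": [0,-6.6,-7.8],"turn": [-3.9,0,0]},
    {"translation": [0,-13.2,-15.65],"turn": [-7.8,0,0]},
    {"translation": [0,-13.2,-15.65],"turn": [-7.8,0,0]},
    {"translation": [0,-13.2,-15.65],"turn": [-7.8,0,0]},
    {"translation": [0,-13.2,-15.65],"turn": [-7.8,0,0]},
    {"translation": [0,-13.2,-15.65],"turn": [-7.8,0,0]},
    {"translation": [0,-13.2,-15.65],"turn": [-7.8,0,0]},
  ],
  gripper=50,
)

```text
time_s: 1.5
ee_pos: [0.4373, -0.0825, 0.2248]
eef_rot: [1.811, 1.57, -0.304]
force: [0.5, -0.9, 0.1]
grip_width: 0.0501
```

arm_command(
  deltas=[
    {"translation": [0,0,0],"turn": [0,0,0]},
    {"translation": [0,0,0],"turn": [0,0,0]},
    {"translation": [0,0,0],"turn": [0,0,0]},
  ],
)

```text
time_s: 1.75
ee_pos: [0.4365, -0.0848, 0.2244]
eef_rot: [-0.573, 1.571, -2.688]
force: [-0.5, -0.4, 0.0]
grip_width: 0.0497
```

Run:
```python
from h import *
o=ctrl.get_obs();print(o['time_s'],o['ee_pos'],o['qpos'])
c=optics.get_calibration('wrist');im=optics.camera('wrist')
for t in ['lever_handle','dial','station','plug']:
    print(t,[(d['at'],round(d['score'],2),atz(c,d['at'],.08 if t[0]=='l' else .046).round(4)) for d in models.mark_of(t,'wrist')][:3])
cv2.imwrite('pics/w1.png',im[:,:,::-1])
s=now();rows(s,[tgt(-121.3,.2)])
print(proj(c,np.array([[.443,-.0735,.08],[.533,.0745,.046]])))
```

```text
1.75 [ 0.43650252 -0.08480931  0.22436894] [-2.74193193e-01  6.28922483e-02  1.80126655e+00 -2.04357880e-04
  1.27765329e+00  2.69572160e-01]
lever_handle [([259.9, 171.4], 0.84, array([ 0.443 , -0.0741,  0.08  ]))]
dial []
station []
plug []
[0.98, -0.02, -0.52] [0.0, -0.0, -0.0]
[[259.59795052 170.87003918]
 [259.88526668 -19.00325431]]
```

View pics/w1.png

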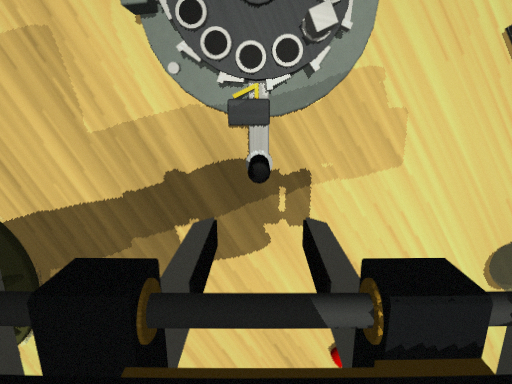

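The wrist picture shows the handle top at about (260,165), which gives (0.443, -0.074) and agrees with the other cameras. I'm descending around it.

arm_command(
  deltas=[
    {"translation": [0.5,0,-0.5],"turn": [0,0,0]},
    {"translation": [2,0,-0.5],"turn": [0,0,0]},
    {"translation": [3,0,-0.5],"turn": [0,0,0]},
    {"translation": [4,0,-0.5],"turn": [0,0,0]},
    {"translation": [5,0,-0.5],"turn": [0,0,0]},
    {"translation": [5.8,0,-0.5],"turn": [0,0,0]},
    {"translation": [6.4,0,-0.5],"turn": [0,0,0]},
    {"translation": [6.4,0,-0.5],"turn": [0,0,0]},
    {"translation": [6.4,0,-0.5],"turn": [0,0,0]},
  ],
)

```text
time_s: 2.75
ee_pos: [0.443, -0.0743, 0.0645]
eef_rot: [-1.27, 1.57, 2.897]
force: [0.5, -0.9, 0.1]
grip_width: 0.0502
```

arm_command(
  deltas=[
    {"translation": [0,0,0],"turn": [0,0,0]},
    {"translation": [0,0,0],"turn": [0,0,0]},
    {"translation": [0,0,0],"turn": [0,0,0]},
    {"translation": [0,0,0],"turn": [0,0,0]},
    {"translation": [0,0,0],"turn": [0,0,0]},
  ],
  gripper=28,
  force=10,
)

```text
time_s: 3.17
ee_pos: [0.4434, -0.0739, 0.0649]
eef_rot: [1.869, 1.57, -0.246]
force: [-0.1, -0.9, 0.2]
grip_width: 0.0283
```

Run:
```python
from h import *
o=ctrl.get_obs();print(o['time_s'],o['ee_pos'],o['force'],o['grip_width'])
s=now()
rows(s,[tgt(-121.3+a,.064) for a in (0,3,8,13,18,23,28,33,37,39.5,41,42)])
im=optics.camera('wrist');cv2.imwrite('pics/w2.png',im[:,:,::-1])
im=optics.camera('scene');cv2.imwrite('pics/s2.png',cv2.resize(im[130:255,50:310,::-1],None,fx=3,fy=3))
```

```text
3.1667 [ 0.44336558 -0.07393034  0.06486632] [-0.06774412 -0.86789263  0.22966427] 0.028305657873055046
[0.03, -0.02, 0.02] [0.02, -0.0, -0.01]
[0.03, 0.34, 0.02] [-0.58, -0.0, -0.01]
[0.04, 0.95, -0.04] [-1.58, -0.0, -0.01]
[0.04, 1.55, -0.15] [-2.58, -0.0, -0.01]
[0.04, 2.13, -0.31] [-3.58, -0.0, -0.01]
[0.04, 2.7, -0.52] [-4.58, -0.0, -0.01]
[0.04, 3.25, -0.78] [-5.58, -0.0, -0.01]
[0.04, 3.77, -1.09] [-6.58, -0.0, -0.01]
[0.04, 4.17, -1.37] [-7.38, 0.0, -0.01]
[0.04, 4.41, -1.56] [-7.88, 0.0, -0.01]
[0.04, 4.55, -1.67] [-8.18, 0.0, -0.01]
[0.04, 4.64, -1.75] [-8.38, 0.0, -0.01]
```

View pics/w2.png

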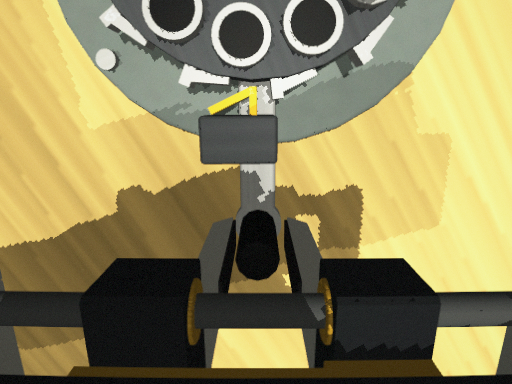

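View pics/s2.png

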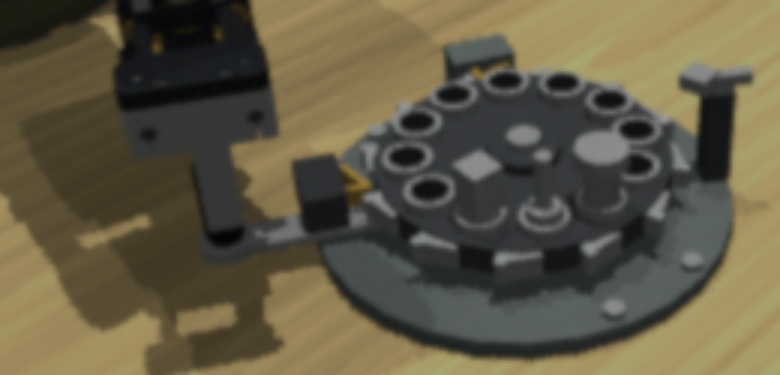

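The handle stands between the pads at wrist (258,245), with about 3 mm clear on each side. First stroke, in two gentle halves.

arm_command(
  deltas=[
    {"translation": [0,0.15,0],"turn": [-0.3,0,0]},
    {"translation": [0,0.35,0],"turn": [-0.6,0,0]},
    {"translation": [0,0.65,0],"turn": [-1.1,0,0]},
    {"translation": [0,0.95,-0.04],"turn": [-1.6,0,0]},
    {"translation": [0,1.25,-0.09],"turn": [-2.1,0,0]},
    {"translation": [0,1.55,-0.15],"turn": [-2.6,0,0]},
    {"translation": [0,1.84,-0.23],"turn": [-3.1,0,0]},
    {"translation": [0,2.13,-0.31],"turn": [-3.6,0,0]},
    {"translation": [0,2.42,-0.41],"turn": [-4.1,0,0]},
    {"translation": [0,2.7,-0.52],"turn": [-4.6,0,0]},
    {"translation": [0,2.98,-0.65],"turn": [-5.1,0,0]},
    {"translation": [0,3.25,-0.78],"turn": [-5.6,0,0]},
  ],
)

```text
time_s: 4.27
ee_pos: [0.5221, -0.0987, 0.0641]
eef_rot: [-1.918, 1.567, 2.74]
force: [-8.5, 5.3, 4.5]
grip_width: 0.0285
```

Run:
```python
from h import *
o=ctrl.get_obs();print(o['time_s'],o['ee_pos'],o['force'],o['grip_width'])
d=o['ee_pos'][:2]-AX;print(np.degrees(np.arctan2(d[1],d[0]))+121.3,np.hypot(*d))
s=now()
rows(s,[tgt(-121.3+a,.064) for a in (28,31,33,35,36.5,38,39.5,40.5)])
```

```text
4.2667 [ 0.52206796 -0.0987077   0.06412876] [-8.5310394   5.34177508  4.47045232] 0.028487713360207362
27.688556801551357 0.17355234695888153
[0.01, 0.04, 0.02] [0.05, -0.01, 0.04]
[0.0, 0.4, 0.01] [-0.55, -0.01, 0.04]
[0.0, 0.64, -0.01] [-0.95, -0.01, 0.04]
[0.0, 0.89, -0.03] [-1.35, -0.02, 0.04]
[0.0, 1.07, -0.05] [-1.65, -0.02, 0.04]
[0.0, 1.25, -0.08] [-1.95, -0.02, 0.04]
[0.0, 1.43, -0.12] [-2.25, -0.02, 0.04]
[0.0, 1.54, -0.14] [-2.45, -0.02, 0.03]
```

arm_command(
  deltas=[
    {"translation": [0,0.2,0],"turn": [-0.35,0,0]},
    {"translation": [0,0.4,0],"turn": [-0.65,0,0]},
    {"translation": [0,0.64,-0.02],"turn": [-1.0,0,0]},
    {"translation": [0,0.88,-0.04],"turn": [-1.4,0,0]},
    {"translation": [0,1.07,-0.06],"turn": [-1.7,0,0]},
    {"translation": [0,1.25,-0.09],"turn": [-2.0,0,0]},
    {"translation": [0,1.43,-0.13],"turn": [-2.3,0,0]},
    {"translation": [0,1.43,-0.13],"turn": [-2.3,0,0]},
    {"translation": [0,1.43,-0.13],"turn": [-2.3,0,0]},
  ],
)

```text
time_s: 5.02
ee_pos: [0.5579, -0.0975, 0.064]
eef_rot: [-2.029, 1.568, 2.829]
force: [-6.2, 2.3, 3.3]
grip_width: 0.028
```

Run:
```python
from h import *
o=ctrl.get_obs();print(o['time_s'],o['ee_pos'],o['force'],o['grip_width'])
d=o['ee_pos'][:2]-AX;print(np.degrees(np.arctan2(d[1],d[0]))+121.3,np.hypot(*d))
s=now()
rows(s,[tgt(-121.3+a,.064) for a in (40.5,36,32,28,24,20,16,12,8,4,1,0,-.5,-1)])
im=optics.camera('scene');cv2.imwrite('pics/s3.png',cv2.resize(im[130:255,50:310,::-1],None,fx=3,fy=3))
im=optics.camera('wrist');cv2.imwrite('pics/w3.png',im[:,:,::-1])
```

```text
5.0167 [ 0.55789406 -0.09754392  0.06399547] [-6.22854322  2.29164842  3.25975585] 0.0279984789985107
39.53332609934736 0.17383562864088004
[-0.0, 0.12, 0.01] [-0.17, -0.01, 0.03]
[0.0, -0.43, -0.01] [0.73, -0.01, 0.03]
[0.0, -0.91, -0.06] [1.53, -0.01, 0.03]
[0.0, -1.39, -0.14] [2.33, -0.01, 0.03]
[0.0, -1.86, -0.25] [3.13, -0.01, 0.03]
[0.01, -2.33, -0.4] [3.93, -0.01, 0.03]
[0.01, -2.78, -0.58] [4.73, -0.01, 0.03]
[0.01, -3.22, -0.79] [5.53, -0.01, 0.03]
[0.01, -3.64, -1.03] [6.33, -0.01, 0.03]
[0.01, -4.04, -1.3] [7.13, -0.0, 0.03]
[0.01, -4.33, -1.52] [7.73, -0.0, 0.03]
[0.01, -4.43, -1.59] [7.93, -0.0, 0.03]
[0.01, -4.47, -1.63] [8.03, -0.0, 0.03]
[0.01, -4.52, -1.67] [8.13, -0.0, 0.03]
```

View pics/s3.png

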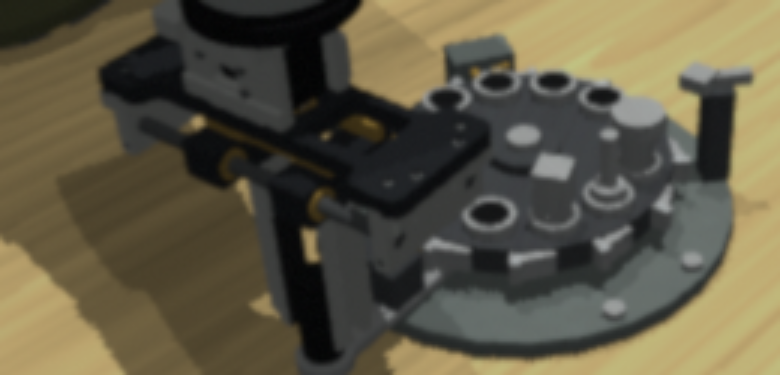

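View pics/w3.png

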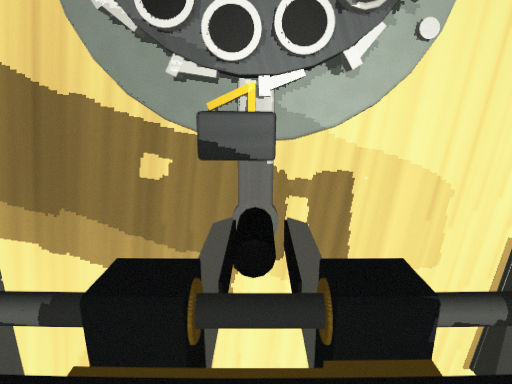

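The scene picture shows the plug head moved to (637,110), one tooth closer to the pointer at (690,80). Now the lever goes back to rest.

arm_command(
  deltas=[
    {"translation": [0,-0.2,0],"turn": [0.35,0,0]},
    {"translation": [0,-0.45,0],"turn": [0.75,0,0]},
    {"translation": [0,-0.91,-0.06],"turn": [1.53,0,0]},
    {"translation": [0,-1.39,-0.14],"turn": [2.33,0,0]},
    {"translation": [0,-1.86,-0.25],"turn": [3.13,0,0]},
    {"translation": [0,-2.33,-0.4],"turn": [3.93,0,0]},
    {"translation": [0,-2.78,-0.58],"turn": [4.73,0,0]},
    {"translation": [0,-3.22,-0.79],"turn": [5.53,0,0]},
    {"translation": [0,-3.64,-1.03],"turn": [6.33,0,0]},
    {"translation": [0,-4.04,-1.3],"turn": [7.13,0,0]},
    {"translation": [0,-4.33,-1.52],"turn": [7.73,0,0]},
    {"translation": [0,-4.45,-1.6],"turn": [7.95,0,0]},
  ],
)

```text
time_s: 6.12
ee_pos: [0.4417, -0.0741, 0.0643]
eef_rot: [-1.268, 1.57, 2.894]
force: [0.4, -0.0, 0.5]
grip_width: 0.0281
```

arm_command(
  deltas=[
    {"translation": [0,0,0],"turn": [0,0,0]},
    {"translation": [0,0,0],"turn": [0,0,0]},
    {"translation": [0,0,0],"turn": [0,0,0]},
  ],
)

```text
time_s: 6.37
ee_pos: [0.4434, -0.0748, 0.0646]
eef_rot: [1.913, 1.57, -0.206]
force: [1.2, -0.1, -0.2]
grip_width: 0.028
```

Run:
```python
from h import *
o=ctrl.get_obs();print(o['time_s'],o['ee_pos'],o['force'],o['grip_width'])
d=o['ee_pos'][:2]-AX;print(np.degrees(np.arctan2(d[1],d[0]))+121.3,np.hypot(*d))
s=now()
rows(s,[tgt(-121.3+a,.064) for a in (0,3,8,13,18,23,28,33,37,39.5,41,42)])
for n in('top','wrist','scene'):
    im=optics.camera(n)[:,:,::-1]
    if n=='top': im=cv2.resize(im[180:330,160:350],None,fx=4,fy=4)
    if n=='scene': im=cv2.resize(im[130:255,50:310],None,fx=3,fy=3)
    cv2.imwrite(f'pics/{n}4.png',im)
```

```text
6.3667 [ 0.44337423 -0.07476008  0.06458354] [ 1.23838074 -0.06635173 -0.21892021] 0.02800051824555108
0.3165677205357582 0.17410155577722966
[0.02, -0.04, -0.0] [-0.01, -0.0, -0.01]
[0.02, 0.33, -0.01] [-0.61, -0.0, -0.01]
[0.02, 0.93, -0.07] [-1.61, -0.0, -0.01]
[0.02, 1.53, -0.18] [-2.61, -0.0, -0.01]
[0.02, 2.11, -0.35] [-3.61, -0.0, -0.01]
[0.03, 2.68, -0.56] [-4.61, -0.0, -0.01]
[0.03, 3.23, -0.82] [-5.61, -0.0, -0.01]
[0.03, 3.75, -1.13] [-6.61, -0.0, -0.01]
[0.03, 4.15, -1.41] [-7.41, -0.0, -0.01]
[0.03, 4.39, -1.6] [-7.91, 0.0, -0.01]
[0.03, 4.53, -1.72] [-8.21, 0.0, -0.01]
[0.03, 4.62, -1.8] [-8.41, 0.0, -0.01]
```

View pics/scene4.png

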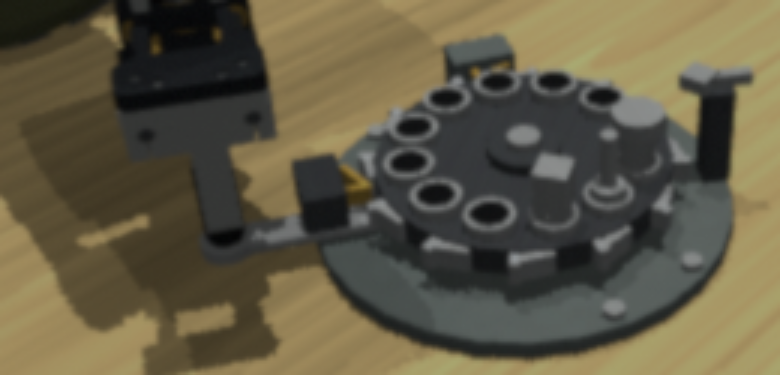

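View pics/wrist4.png

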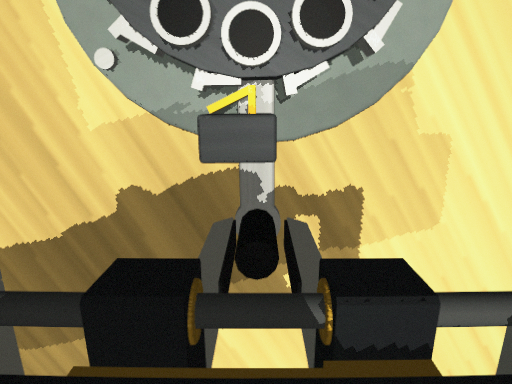

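View pics/top4.png

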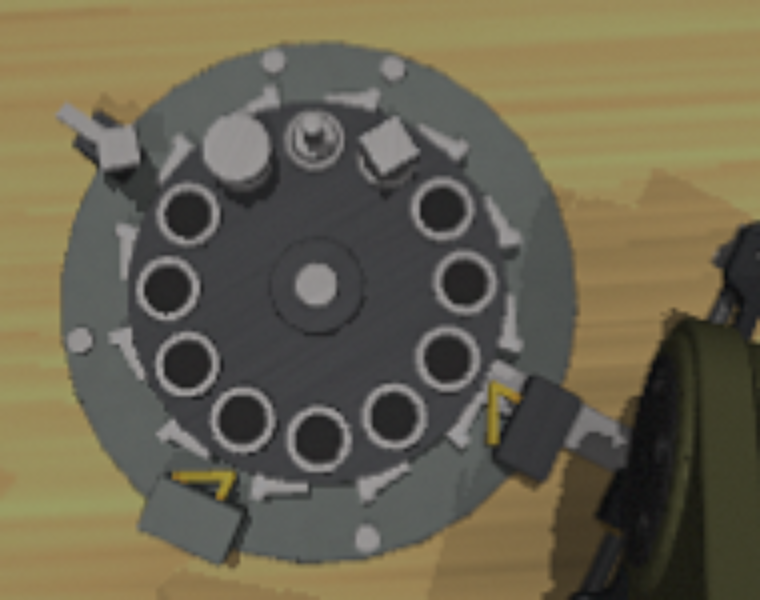

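The plug now stands one tooth short of the pointer: head at (235,148), pointer tip at (120,150) in the crop. The sockets look slightly further on than 30°, so I'll measure the dial angle exactly in the top pictures.

```bash
cat >> h.py <<'E'
def rect(img,half=.1,z=.046,n=400,cam='top'):
    c=optics.get_calibration(cam);g=(np.arange(n)-n/2)/n*2*half
    X,Y=np.meshgrid(g,-g);P=np.stack([X+AX[0],Y+AX[1],np.full_like(X,z)],-1).reshape(-1,3)
    p=proj(c,P).reshape(n,n,2).astype(np.float32)
    return cv2.remap(img,p[...,0],p[...,1],cv2.INTER_LINEAR)
def polar(img,**k):
    r=rect(img,**k);return r,cv2.warpPolar(r,(200,1440),(200,200),200,cv2.INTER_LINEAR)
E
python3 - <<'E'
from h import *
a=cv2.imread('pics/top0.png')
im=optics.camera('top')[:,:,::-1].copy();cv2.imwrite('pics/topfull4.png',im)
for k,i in(('0',a),('4',im)):
    r=rect(i);cv2.imwrite(f'pics/r{k}.png',cv2.resize(r,(600,600)))
    g=cv2.cvtColor(r,cv2.COLOR_BGR2GRAY)
    # dark round holes
    c=cv2.HoughCircles(cv2.medianBlur(g,3),cv2.HOUGH_GRADIENT,1,25,param1=80,param2=14,minRadius=17,maxRadius=26)
    out=[]
    for x,y,rad in c[0]:
        d=np.array([x-200,200-y])*.0005
        if .05<np.hypot(*d)<.085: out.append((round(np.degrees(np.arctan2(d[1],d[0])),1),round(np.hypot(*d),4)))
    out.sort();print(k,out)
    # dark blob centroids
    m=(g<45).astype(np.uint8);nn,l,st,ce=cv2.connectedComponentsWithStats(m)
    o2=[]
    for s,cc in zip(st[1:],ce[1:]):
        d=np.array([cc[0]-200,200-cc[1]])*.0005
        if 300<s[4]<1500 and .055<np.hypot(*d)<.08:o2.append((round(np.degrees(np.arctan2(d[1],d[0])),1),round(np.hypot(*d),4),s[4]))
    print(sorted(o2))
E
```

```text
0 [(np.float32(-158.2), np.float32(0.0708)), (np.float32(-127.3), np.float32(0.0714)), (np.float32(-98.4), np.float32(0.0705)), (np.float32(-66.0), np.float32(0.0682)), (np.float32(-36.3), np.float32(0.0698)), (np.float32(23.5), np.float32(0.0684)), (np.float32(53.3), np.float32(0.0683)), (np.float32(81.8), np.float32(0.0684)), (np.float32(113.5), np.float32(0.0695)), (np.float32(142.5), np.float32(0.0678)), (np.float32(173.3), np.float32(0.0702))]
[(np.float64(-157.3), np.float64(0.0694), np.int32(1179)), (np.float64(-127.5), np.float64(0.0692), np.int32(1161)), (np.float64(-97.7), np.float64(0.0686), np.int32(1121)), (np.float64(23.7), np.float64(0.0679), np.int32(1101)), (np.float64(54.0), np.float64(0.0685), np.int32(1158)), (np.float64(84.1), np.float64(0.0688), np.int32(1169)), (np.float64(113.9), np.float64(0.0695), np.int32(1230)), (np.float64(143.4), np.float64(0.0694), np.int32(1217)), (np.float64(173.0), np.float64(0.0694), np.int32(1175))]
4 [(np.float32(-152.2), np.float32(0.0692)), (np.float32(-122.9), np.float32(0.0694)), (np.float32(-92.7), np.float32(0.0683)), (np.float32(-62.8), np.float32(0.0683)), (np.float32(-3.1), np.float32(0.0689)), (np.float32(27.7), np.float32(0.063)), (np.float32(58.5), np.float32(0.0683)), (np.float32(88.1), np.float32(0.0688)), (np.float32(118.3), np.float32(0.069)), (np.float32(146.6), np.float32(0.0686)), (np.float32(178.2), np.float32(0.0698))]
[(np.float64(-152.8), np.float64(0.0693), np.int32(1121)), (np.float64(-123.0), np.float64(0.0691), np.int32(1099)), (np.float64(-93.0), np.float64(0.0684), np.int32(1074)), (np.float64(-62.6), np.float64(0.0679), np.int32(1119)), (np.float64(58.8), np.float64(0.0685), np.int32(1123)), (np.float64(88.8), np.float64(0.0692), np.int32(1160)), (np.float64(118.4), np.float64(0.0696), np.int32(1183)), (np.float64(147.8), np.float64(0.0693), np.int32(1149)), (np.float64(177.7), np.float64(0.0693), np.int32(1141))]
```

The dial turned 34.6°, because the lever's overtravel carries it about 4.6° past the tooth click, and it stays there. A socket at rest coincides with the pointer at 54.0°. The second stroke should therefore stop earlier, at about 35° of tool angle, and approach that slowly.

arm_command(
  deltas=[
    {"translation": [0,0.15,0],"turn": [-0.3,0,0]},
    {"translation": [0,0.35,0],"turn": [-0.6,0,0]},
    {"translation": [0,0.63,-0.02],"turn": [-1.1,0,0]},
    {"translation": [0,0.93,-0.07],"turn": [-1.6,0,0]},
    {"translation": [0,1.23,-0.12],"turn": [-2.1,0,0]},
    {"translation": [0,1.53,-0.18],"turn": [-2.6,0,0]},
    {"translation": [0,1.82,-0.26],"turn": [-3.1,0,0]},
    {"translation": [0,2.11,-0.35],"turn": [-3.6,0,0]},
    {"translation": [0,2.4,-0.45],"turn": [-4.1,0,0]},
    {"translation": [0,2.68,-0.56],"turn": [-4.6,0,0]},
    {"translation": [0,2.96,-0.69],"turn": [-5.1,0,0]},
    {"translation": [0,3.1,-0.75],"turn": [-5.35,0,0]},
  ],
)

```text
time_s: 7.57
ee_pos: [0.5185, -0.0986, 0.0641]
eef_rot: [-1.893, 1.568, 2.74]
force: [-8.3, 3.9, 5.8]
grip_width: 0.0282
```

Run:
```python
from h import *
o=ctrl.get_obs();print(o['time_s'],o['ee_pos'],o['force'],o['grip_width'])
d=o['ee_pos'][:2]-AX;print(np.degrees(np.arctan2(d[1],d[0]))+121.3,np.hypot(*d))
s=now()
rows(s,[tgt(-121.3+a,.064) for a in (28,29,30,31,32,33,33.5,34,34.5,35)])
im=optics.camera('top')[:,:,::-1].copy();cv2.imwrite('pics/t5.png',im)
```

```text
7.5667 [ 0.51845727 -0.09859705  0.06406266] [-8.28141863  3.86329876  5.8289237 ] 0.028183780598607072
26.49758031595229 0.17370687819148806
[0.0, 0.18, 0.01] [-0.25, -0.01, 0.03]
[0.0, 0.3, 0.01] [-0.45, -0.01, 0.03]
[0.0, 0.43, 0.0] [-0.65, -0.01, 0.03]
[0.0, 0.55, -0.01] [-0.85, -0.01, 0.03]
[0.0, 0.67, -0.02] [-1.05, -0.01, 0.03]
[0.0, 0.79, -0.03] [-1.25, -0.01, 0.03]
[0.0, 0.85, -0.04] [-1.35, -0.01, 0.03]
[0.0, 0.91, -0.04] [-1.45, -0.01, 0.03]
[-0.0, 0.97, -0.05] [-1.55, -0.01, 0.03]
[-0.0, 1.03, -0.06] [-1.65, -0.01, 0.03]
```

View pics/t5.png

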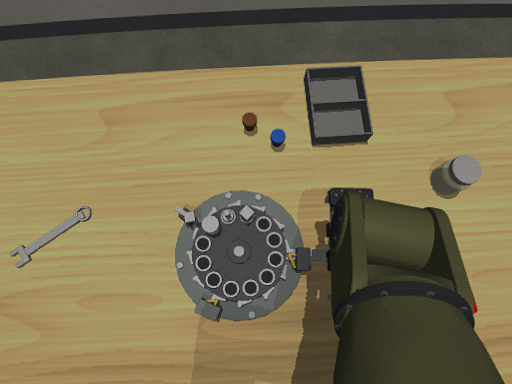

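The top camera sees the whole dial during the stroke, with the plug at (210,225) and the pointer at (187,216). I can measure its angle while advancing in small steps.

```bash
cat >> h.py <<'E'
def dial(img):
    """mean residual of empty socket angles vs start frame (deg, mod 30), by direction-matched blobs"""
    g=cv2.cvtColor(rect(img),cv2.COLOR_BGR2GRAY);nn,l,st,ce=cv2.connectedComponentsWithStats((g<45).astype(np.uint8))
    a=[]
    for s,cc in zip(st[1:],ce[1:]):
        d=np.array([cc[0]-200,200-cc[1]])*.0005
        if 900<s[4]<1400 and .064<np.hypot(*d)<.073:a.append(np.degrees(np.arctan2(d[1],d[0])))
    a=np.array(a);res=(a-53.6+15)%30-15
    return round(res.mean(),2),round(res.std(),2),len(a),np.sort(a).round(1)
E
python3 - <<'E'
from h import *
for f in('top0','topfull4','t5'): print(f,dial(cv2.imread(f'pics/{f}.png')))
E
```

```text
top0 (np.float64(-0.32), np.float64(0.64), 9, array([-157.3, -127.5,  -97.7,   23.7,   54. ,   84.1,  113.9,  143.4,
        173. ]))
topfull4 (np.float64(4.21), np.float64(0.68), 9, array([-152.8, -123. ,  -93. ,  -62.6,   58.8,   88.8,  118.4,  147.8,
        177.7]))
t5 (np.float64(-9.06), np.float64(0.69), 9, array([-165.7, -136.1, -106.3,  -76. ,  -45.7,   75.7,  105.6,  134.9,
        164.4]))
```

arm_command(
  deltas=[
    {"translation": [0,0.15,0],"turn": [-0.25,0,0]},
    {"translation": [0,0.3,0],"turn": [-0.45,0,0]},
    {"translation": [0,0.4,0],"turn": [-0.65,0,0]},
    {"translation": [0,0.5,0],"turn": [-0.85,0,0]},
    {"translation": [0,0.6,-0.02],"turn": [-1.0,0,0]},
    {"translation": [0,0.6,-0.02],"turn": [-1.0,0,0]},
  ],
)

```text
time_s: 8.12
ee_pos: [0.5331, -0.0994, 0.0639]
eef_rot: [-1.833, 1.568, 2.886]
force: [-5.7, 1.2, 3.6]
grip_width: 0.0281
```

Run:
```python
from h import *
o=ctrl.get_obs();print(o['time_s'],o['ee_pos'],o['force'],o['grip_width'])
d=o['ee_pos'][:2]-AX;print(np.degrees(np.arctan2(d[1],d[0]))+121.3,np.hypot(*d))
s=now()
rows(s,[tgt(-121.3+a,.064) for a in (32,33,34,35,36)])
im=optics.camera('top')[:,:,::-1].copy();cv2.imwrite('pics/t6.png',im);print(dial(im))
```

```text
8.1167 [ 0.53307183 -0.09941435  0.06392832] [-5.72044095  1.24675451  3.56492284] 0.028081899147254136
31.323663597532573 0.1739143642229332
[-0.0, 0.08, 0.0] [-0.06, -0.01, 0.03]
[-0.0, 0.2, 0.0] [-0.26, -0.01, 0.03]
[-0.0, 0.33, -0.0] [-0.46, -0.01, 0.03]
[-0.0, 0.45, -0.01] [-0.66, -0.01, 0.03]
[-0.0, 0.57, -0.02] [-0.86, -0.01, 0.03]
(np.float64(-4.16), np.float64(0.63), 9, array([-160.8, -131.2, -101.3,  -71. ,  -40.6,   80.6,  110.5,  139.5,
        169.3]))
```

arm_command(
  deltas=[
    {"translation": [0,0.15,0],"turn": [-0.2,0,0]},
    {"translation": [0,0.3,0],"turn": [-0.45,0,0]},
    {"translation": [0,0.4,0],"turn": [-0.6,0,0]},
    {"translation": [0,0.48,-0.01],"turn": [-0.7,0,0]},
    {"translation": [0,0.48,-0.01],"turn": [-0.7,0,0]},
  ],
)

```text
time_s: 8.58
ee_pos: [0.545, -0.099, 0.0639]
eef_rot: [-1.928, 1.568, 2.852]
force: [-7.1, 2.2, 2.6]
grip_width: 0.028
```

Run:
```python
from h import *
o=ctrl.get_obs();print(o['time_s'],o['ee_pos'],o['force'],o['grip_width'])
d=o['ee_pos'][:2]-AX;print(np.degrees(np.arctan2(d[1],d[0]))+121.3,np.hypot(*d))
s=now()
rows(s,[tgt(-121.3+a,.064) for a in (35,36,37)])
im=optics.camera('top')[:,:,::-1].copy();cv2.imwrite('pics/t7.png',im);print(dial(im))
```

```text
8.5833 [ 0.54504125 -0.09903005  0.06387258] [-7.11644889  2.20388776  2.61248015] 0.028049027594431883
35.26939164948294 0.17394732306712415
[-0.01, -0.03, 0.0] [0.03, -0.01, 0.03]
[-0.01, 0.09, 0.0] [-0.17, -0.01, 0.03]
[-0.01, 0.21, -0.0] [-0.37, -0.01, 0.03]
(np.float64(-0.23), np.float64(0.84), 6, array([-127.4,  -97.5,  -67.2,  -36.7,   84.6,  114.4]))
```

arm_command(
  deltas=[
    {"translation": [0,0.05,0],"turn": [-0.1,0,0]},
    {"translation": [0,0.1,0],"turn": [-0.17,0,0]},
    {"translation": [0,0.1,0],"turn": [-0.17,0,0]},
    {"translation": [0,0.1,0],"turn": [-0.17,0,0]},
  ],
)

```text
time_s: 8.97
ee_pos: [0.5473, -0.0988, 0.0639]
eef_rot: [-1.978, 1.568, 2.816]
force: [-6.5, 2.4, 2.4]
grip_width: 0.028
```

Run:
```python
from h import *
o=ctrl.get_obs();print(o['time_s'],o['ee_pos'],o['force'],o['grip_width'])
d=o['ee_pos'][:2]-AX;print(np.degrees(np.arctan2(d[1],d[0]))+121.3,np.hypot(*d))
s=now()
rows(s,[tgt(-121.3+a,.064) for a in (36,32,28,24,20,16,12,8,4,1,0)])
im=optics.camera('top')[:,:,::-1].copy();cv2.imwrite('pics/t8.png',im);print(dial(im))
```

```text
8.9667 [ 0.54731827 -0.09884088  0.06390296] [-6.50739298  2.3752654   2.42746701] 0.02798955544939634
36.022014849489764 0.1739312369594999
[-0.0, -0.0, 0.0] [-0.0, -0.01, 0.03]
[-0.0, -0.49, -0.01] [0.8, -0.01, 0.03]
[-0.0, -0.97, -0.06] [1.6, -0.01, 0.03]
[0.0, -1.45, -0.15] [2.4, -0.01, 0.03]
[0.0, -1.92, -0.27] [3.2, -0.01, 0.03]
[0.0, -2.38, -0.42] [4.0, -0.01, 0.03]
[0.0, -2.83, -0.6] [4.8, -0.01, 0.03]
[0.01, -3.27, -0.81] [5.6, -0.01, 0.04]
[0.01, -3.69, -1.05] [6.4, -0.0, 0.04]
[0.01, -4.0, -1.25] [7.0, -0.0, 0.04]
[0.01, -4.09, -1.33] [7.2, -0.0, 0.04]
(np.float64(0.55), np.float64(0.74), 6, array([-126.6,  -96.5,  -66.4,  -36. ,   85.2,  115.2]))
```

The dial is about 1° past the exact 60° (roughly 1.2 mm at the socket), which is clear of the click point. The lever goes back to rest, then I open the jaws and lift.

arm_command(
  deltas=[
    {"translation": [0,-0.2,0],"turn": [0.35,0,0]},
    {"translation": [0,-0.49,0],"turn": [0.8,0,0]},
    {"translation": [0,-0.97,-0.06],"turn": [1.6,0,0]},
    {"translation": [0,-1.45,-0.15],"turn": [2.4,0,0]},
    {"translation": [0,-1.92,-0.27],"turn": [3.2,0,0]},
    {"translation": [0,-2.38,-0.42],"turn": [4.0,0,0]},
    {"translation": [0,-2.83,-0.6],"turn": [4.8,0,0]},
    {"translation": [0,-3.27,-0.81],"turn": [5.6,0,0]},
    {"translation": [0,-3.69,-1.05],"turn": [6.4,0,0]},
    {"translation": [0,-4.0,-1.25],"turn": [7.0,0,0]},
    {"translation": [0,-4.09,-1.33],"turn": [7.2,0,0]},
    {"translation": [0,-4.09,-1.33],"turn": [7.2,0,0]},
  ],
)

```text
time_s: 10.02
ee_pos: [0.4435, -0.0742, 0.0646]
eef_rot: [2.017, 1.571, -0.101]
force: [0.7, 0.1, 0.4]
grip_width: 0.0281
```

arm_command(
  deltas=[
    {"translation": [0,0,0],"turn": [0,0,0]},
    {"translation": [0,0,0],"turn": [0,0,0]},
    {"translation": [0,0,0],"turn": [0,0,0]},
    {"translation": [0,0,0],"turn": [0,0,0]},
  ],
  gripper=50,
)

```text
time_s: 10.35
ee_pos: [0.4439, -0.0745, 0.0644]
eef_rot: [1.781, 1.571, -0.337]
force: [0.3, 0.1, -0.9]
grip_width: 0.0489
```

Run:
```python
from h import *
o=ctrl.get_obs();print(o['time_s'],o['ee_pos'],o['force'],o['grip_width'])
im=optics.camera('top')[:,:,::-1].copy();cv2.imwrite('pics/t9.png',im);print(dial(im))
im=optics.camera('wrist')[:,:,::-1].copy();cv2.imwrite('pics/w9.png',im)
```

```text
10.35 [ 0.44385558 -0.07453914  0.06441199] [ 0.33510571  0.09112275 -0.91184899] 0.048851992900244015
(np.float64(0.4), np.float64(0.61), 9, array([-156.3, -126.7,  -96.7,  -66.5,  -36.1,   85. ,  114.9,  144.4,
        174. ]))
```

View pics/w9.png

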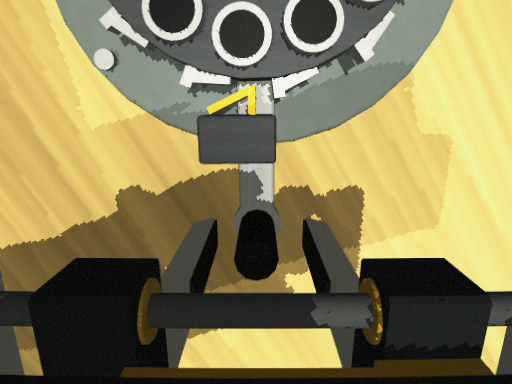

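The jaws stand clear of the handle, which is at (257,245), and the lever is at rest. I'm lifting straight up.

arm_command(
  deltas=[
    {"translation": [-0.5,0,0],"turn": [0,0,0]},
    {"translation": [-1.5,0,0],"turn": [0,0,0]},
    {"translation": [-2.5,0,0],"turn": [0,0,0]},
    {"translation": [-3.5,0,0],"turn": [0,0,0]},
    {"translation": [-4.5,0,0],"turn": [0,0,0]},
    {"translation": [-5.5,0,0],"turn": [0,0,0]},
    {"translation": [-6,0,0],"turn": [0,0,0]},
    {"translation": [-6,0,0],"turn": [0,0,0]},
    {"translation": [-6,0,0],"turn": [0,0,0]},
    {"translation": [-6,0,0],"turn": [0,0,0]},
  ],
)

```text
time_s: 11.28
ee_pos: [0.4432, -0.0743, 0.2133]
eef_rot: [-1.271, 1.569, 2.895]
force: [-0.6, -0.6, -0.0]
grip_width: 0.0503
```

Run:
```python
from h import *
o=ctrl.get_obs();print(o['time_s'],o['ee_pos'],o['force'],o['joint_vel'].round(3) if hasattr(o['joint_vel'],'round') else o['joint_vel'])
im=optics.camera('top')[:,:,::-1].copy();print(dial(im))
im2=optics.camera('scene')[:,:,::-1]
cv2.imwrite('pics/f.png',np.hstack([cv2.resize(im[180:330,160:350],(400,316)),cv2.resize(im2[130:255,100:310],(400,316))]))
```

```text
11.2833 [ 0.44317209 -0.07430498  0.21325211] [-0.5741513  -0.59663461 -0.01579757] [-0.     0.008  0.004  0.001  0.003  0.001]
(np.float64(0.4), np.float64(0.63), 9, array([-156.3, -126.7,  -96.7,  -66.5,  -36.1,   85. ,  115. ,  144.4,
        174. ]))
```

View pics/f.png

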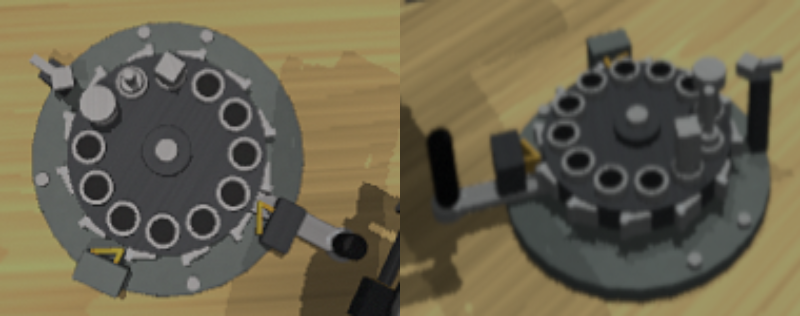

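The plug at (100,103) in the left crop stands at the pointer (60,75). The lever is back at rest and the arm is clear.

```bash
python3 -c "
from station import ctrl
print(ctrl.hand_in())"
```

```text
the job is handed in; nothing more can be done
None
```

The steel plug now stands at the pointer. I worked the lever through two strokes with the jaws set loosely around its handle, then returned it to rest, opened the jaws and lifted clear. I handed the job in at about 11.5 s of the 64 s.

- **Dial position:** in the last top picture the sockets sit about 0.8° past the exact tooth position, roughly 1 mm at the plug. They did not move between letting go and the final picture.
- **First stroke overtravel:** the first stroke carried the dial 34.6° instead of 30°. I stopped the second one early, at about 36° of tool angle, while watching the dial, so the overtravel did not carry into the result.
- **Not confirmed directly:** I did not see the second tooth click. I inferred it because the dial went past 60° in total and did not slip back when the lever returned.
- **Forces:** readings taken at the end of each move reached about 11 N at most. The arm was only ever at the handle, not at the dial or the plug.

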